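# Lay out brass pieces for a record photograph

### The arm

A 6-joint arm with a two-finger parallel gripper is mounted at the origin on the work surface. World frame = base frame: x ahead of the robot, y to its left, z up, the work surface at z = 0. Lengths are in m, angles in rad, forces in N, time in s.
With the tool pointing down it reaches from about 0.375 to 0.75 m from the base axis. Payload 9 kg.
Tool frame: the origin (TCP) lies between the finger pads; the fingertips stand 11 mm ahead of it and the grasp point (between the pads) lies 8 mm behind it; z points along the fingers, y is the line along which they close (so a half turn about z gives the same grasp; the last joint's range is limited). The gripper opens to 85 mm and grips with 20 to 120 N. Pads are 22 mm wide; open, the fingers measure 114 mm over their backs; the gripper's body (76 mm by 85 mm) begins 54 mm behind the grasp point. The pads swing forward as they close: fully open they stand 13 mm farther back than shut.
Start: joints at [-1.546, 0.104, 0.097, 1.564, 0, 1.353], TCP at [0.144, -0.582, 0.242] pointing down, gripper open.
Joint ranges: [-2.99, 2.99], [-0.84, 1.86], [-1.1, 1.16], [-1.84, 2.11], [-1.51, 1.56], [-3.14, 3.14]. Speed limits (rad/s): [2.22, 2.22, 2.57, 3.14, 3.14, 3.14].

### API

Orientations are given as a unit quaternion [w, x, y, z].
In Python, from plant import env gives the robot as it stands.
- The arm moves only by the shell command python3 -m jog 'ROWS' [OPENING]. ROWS is a JSON object whose one key "deltas" holds a list of rows, each an object of numbers: "dx", "dy", "dz": the shift along the tool's x, y, z in units of 50 mm (1.0 is 50 mm); "turn": the turn about the tool's z in degrees. A call has exactly 5 rows; each row shifts and turns the commanded pose from where the row before left it, along the tool's axes as they then stand; what a row does not reach is not made up. A row lasts 1/10 s, in which the tool goes at most 50 mm and 8.59 degrees, less where a joint would pass 70% of its speed; a pose out of reach is approached as far as the arm can. A call is refused whole if a number of a shift passes 1 or a number of a turn 8.59, either way. A call with a gripper value outside its range is refused whole. OPENING is the finger opening in mm, from 0 to 85.4, set as the call begins (- or left out, the last holds). The fingers move at their own pace and stop on an object; the grip force is fixed at half the most. Time passes only in rows, so rows that do not move let the fingers close, or fill a call up. It gives the time, the measured TCP pose, the force, the opening and the grip force at its end, in the units of the state.
- env.get_obs(): the state, without advancing time (a new reading comes with each control period).
- env.read_camera(name): name is "side" or "top"; returns a dict with "image" (400x640x3 uint8, red, green, blue), "fx", "fy", "cx", "cy" (pixels), "rvec" (rotation vector, rad) and "tvec" (3), from world to camera coordinates, as OpenCV has them. Camera axes: x right, y down, z forward; pixel columns grow to the right and rows downward; lengths in m; the calibration is good to about 2 mm. A picture is of the moment at which its call begins. There is no depth.
- env.sign_off(): hands the job in; it is judged then, once.
The state is a dict: "time_s": time; "qpos": joint angles; "joint_vel": joint speeds; "effort": joint torques, N m; "tcp_pos": TCP position; "eef_rot": TCP orientation; "force": force on the tool from outside, world axes, zero at the start; "ft_torque": the same for the moment, N m; "gripper_width": finger opening in m; "finger_force": force on a finger pad.
Only numpy, scipy, OpenCV 4.12 (cv2) and the standard library are available. Lean on these libraries where they do the work, as an engineer would, in place of code of your own. Each camera call takes 0.05 s, during which the arm holds its last target. There are 200 camera calls.

### The job

Lay the pieces out for their record photograph: stand the brass pot upright in the middle of the black plinth with its lid properly seated on it, lay the spoon midway between the plinth and the red cone, and lay the fork midway between the plinth and the blue cone. Spoon and fork lie flat on the bench, parallel to the plinth's sides and crosswise to the row of cones, the middle of their length in line with the plinth's centre and their handle ends towards the robot. Leave the amber bottle and the brush where they are.

Things in the scene. Friction and masses are not known exactly. Their poses are not given: they have to be found in the camera images.
- pot: Small round open brass pot, outer diameter 56 mm (foot 50 mm), 36 mm high, mouth 48 mm in diameter, walls 4 mm, inner floor 5 mm thick. Empty, stands upright on the bench. Origin: centre of the underside, z up. About 150 g.
- lid: Brass lid of the pot, 30 mm high, about 70 g: underneath a tapered plug (38 mm across narrowing to 32, 5 mm deep) that drops into the pot's mouth; a disc 56 mm across, 5 mm thick that rests on the rim; on top a dark wooden round knob 18 mm across, 10 to 30 mm above the origin. Origin: centre of the plug's underside, z up; 31 mm above the pot's origin when seated. Starts on the bench, plug down.
- spoon: Brass spoon with a wooden handle. 150 mm long, about 80 g: dark handle 90 mm long, 14 mm wide and high, flat below, then a neck and a round bowl 38 mm across, 9 mm high. Lies flat. Origin: middle of its length, underside; the handle reaches 15 mm past it, and it is near the balance point: grip there, across. +x to the bowl, -x to the handle end, z up. Starts handle end to the robot within 0.3 rad.
- fork: Brass fork with a wooden handle. 150 mm long, about 80 g: dark handle 90 mm long, 14 mm wide and high, flat below, then a neck and four tines, 30 mm across, 7 mm high. Lies flat. Origin: middle of its length, underside; the handle reaches 15 mm past it, and it is near the balance point: grip there, across. +x to the tines, -x to the handle end, z up. Starts handle end to the robot within 0.3 rad.
- plinth: Square black photo plinth, 64 x 64 mm and 15 mm high, fixed to the bench. Origin: centre of its underside, on the bench. Its x axis points roughly away from the robot (within 0.25 rad), square to a side; the two cones stand on its y axis, one each side, their centres 160 mm from its centre.
- red_cone: Red reference cone, fixed to the bench: base 40 mm in diameter, 30 mm high. Origin: centre of the underside. It may be on either side of the plinth.
- blue_cone: Blue reference cone, fixed to the bench: base 40 mm in diameter, 30 mm high. Origin: centre of the underside. It stands on the other side of the plinth from the red one.
- bottle: Bystander: amber glass bottle, 44 mm in diameter, 75 mm high, standing loose beyond the work. Origin: centre of the underside.
- brush: Bystander: paintbrush with a wooden handle, 160 mm long, lying loose on the bench between the robot and the work, roughly crosswise. Origin: underside of the brush. Not to be used.
Mind the look-alikes: they are no part of the job. Leave any green look-alike of the lid alone.

How it is judged:
At the end, for the whole second after the job is handed in: Pot upright on the plinth, centred to 12 mm, lid seated in it; spoon (red side) and fork (blue side) centred within 97 mm of both plinth and cone centres, within 15 mm of their row, parallel to the plinth to 0.2 rad, handles to the robot, flat; all at rest, bottle and brush within 20 mm (horizontal distance between pot and plinth below 0.012 m and z of pot in the frame of plinth between 0.011 and 0.019 m and angle between each of pot, lid's own z axis and vertical below 0.1 rad and horizontal distance between lid and pot below 0.009 m and z of lid in the frame of pot between 0.028 and 0.034 m and horizontal distance between spoon and red_cone below 0.097 m and horizontal distance between each of spoon, fork and plinth below 0.097 m and x of spoon in the frame of plinth between -0.015 and 0.015 m and angle between the x axis of each of spoon, fork and the x axis of plinth, either way round below 0.2 rad and angle between each of spoon, fork's own z axis and vertical below 0.15 rad and height (world z) of each of spoon, fork below 0.006 m and ((y of red_cone in the frame of plinth above 0 m and y of red_cone in the frame of spoon above 0 m) or (y of red_cone in the frame of plinth below 0 m and y of red_cone in the frame of spoon below 0 m)) and horizontal distance between fork and blue_cone below 0.097 m and x of fork in the frame of plinth between -0.015 and 0.015 m and ((y of blue_cone in the frame of plinth above 0 m and y of blue_cone in the frame of fork above 0 m) or (y of blue_cone in the frame of plinth below 0 m and y of blue_cone in the frame of fork below 0 m)) and linear speed of each of pot, lid, spoon, fork below 0.02 m/s and distance of each of bottle, brush from where it was at the start of the episode below 0.02 m); the robot touches nothing.
It fails at once if the amber bottle is pushed away (distance of bottle from where it was at the start of the episode above 0.02 m).
It fails at once if the brush is pushed away (distance of brush from where it was at the start of the episode above 0.02 m).
It also fails if it takes over 106 s, if anything falls off the work surface, if the arm or the gripper's body presses on something with over 40 N, if the wrist force passes 120 N, or if a joint passes its speed limit or range.

## Working session

There is one attempt and no reset: what is moved stays moved. The work goes in short steps, Python scripts to look and compute and a shell command to move; the robot and the scene stay as the last step left them, time stands still between calls to the robot, and variables do not carry over. Pictures are saved under pics/ and viewed, at most 16 in all, crops included, and the job is handed in when it is done.

```bash
ls; mkdir -p pics; python3 - <<'E'
from plant import env
import cv2,numpy as np
o=env.get_obs();print({k:np.round(v,3).tolist() for k,v in o.items()})
for n in("top","side"):
    c=env.read_camera(n);cv2.imwrite(f"pics/{n}0.png",c["image"][:,:,::-1])
    print(n,c["fx"],c["fy"],c["cx"],c["cy"],c["rvec"],c["tvec"])
E
```

```text
pics
{'time_s': 0.0, 'qpos': [-1.546, 0.105, 0.096, 1.564, -0.0, 1.353], 'joint_vel': [0.001, -0.002, -0.0, -0.0, -0.0, 0.001], 'effort': [0.003, -55.693, 50.365, 0.017, 0.0, 0.0], 'tcp_pos': [0.144, -0.582, 0.242], 'eef_rot': [-0.001, 0.993, 0.121, 0.0], 'force': [-0.101, 0.067, 0.163], 'ft_torque': [0.017, -0.001, 0.021], 'finger_force': 0.0, 'gripper_width': 0.086}
top 479.6847020057056 479.6847020057056 320.65078745585396 191.48261327598937 [ 2.13855522 -2.10235686  0.1798567 ] [-0.04377808  0.59725879  1.18887408]
side 386.7789031123586 386.7789031123586 316.67674337393714 205.3201495130083 [ 0.04694867 -2.75959572  1.413584  ] [0.61099685 0.05472402 1.00889944]
```

View pics/top0.png

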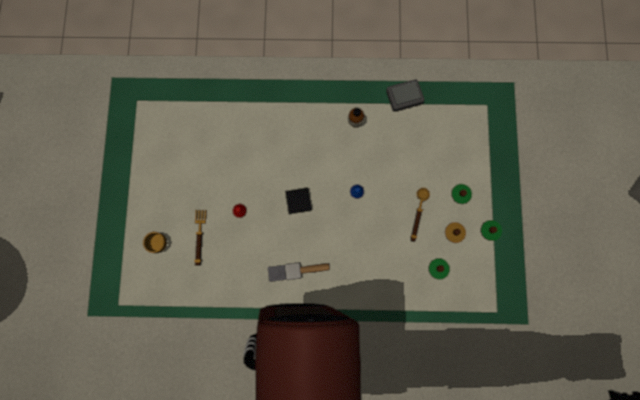

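View pics/side0.png

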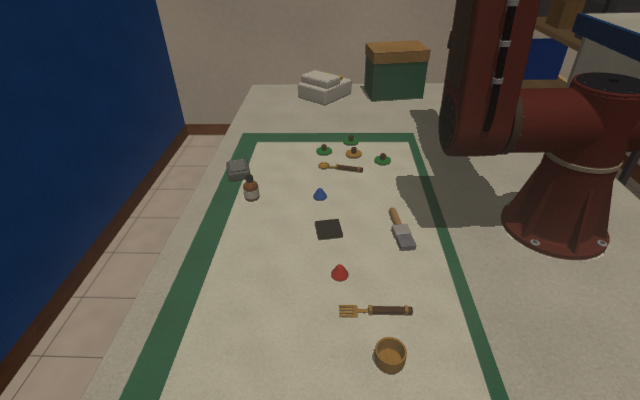

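Top view: pot (155,242), fork (200,237), red cone (240,211), plinth (299,201), blue cone (357,191), spoon (419,214), brass lid (455,232), green decoys (461,193), (491,230), (439,268), bottle (356,117), brush (298,271). The side view shows the same layout, with the fork on the red side and the spoon on the blue side, so they have to swap.

```bash
cat > vis.py <<'E'
import cv2,numpy as np
from plant import env
def cam(n):
    c=env.read_camera(n);c["R"]=cv2.Rodrigues(np.array(c["rvec"],float))[0];c["t"]=np.array(c["tvec"],float).ravel()
    c["C"]=-c["R"].T@c["t"];c["K"]=np.array([[c["fx"],0,c["cx"]],[0,c["fy"],c["cy"]],[0,0,1]]);return c
def ray(c,uv,z):
    uv=np.atleast_2d(np.array(uv,float));d=np.c_[(uv[:,0]-c["cx"])/c["fx"],(uv[:,1]-c["cy"])/c["fy"],np.ones(len(uv))]@c["R"]
    return c["C"]+d*((z-c["C"][2])/d[:,2])[:,None]
def proj(c,p): return cv2.projectPoints(np.array(p,float).reshape(-1,3),np.array(c["rvec"],float),c["t"],c["K"],None)[0].reshape(-1,2)
def mask(c,box,f):
    x0,y0,x1,y1=box;h=cv2.cvtColor(c["image"],cv2.COLOR_RGB2HSV).astype(int);m=np.zeros(h.shape[:2],np.uint8)
    m[y0:y1,x0:x1]=f(h[y0:y1,x0:x1,0],h[y0:y1,x0:x1,1],h[y0:y1,x0:x1,2])
    n,l,s,_=cv2.connectedComponentsWithStats(m);
    return l==1+np.argmax(s[1:,4])
def pts(m): v,u=np.nonzero(m);return np.c_[u,v].astype(float)
def stick(c,box,z=.006):
    m=mask(c,box,lambda h,s,v:(s>90)|(v<85));p=ray(c,pts(m),z)[:,:2]
    a=p-p.mean(0);d=np.linalg.svd(a,full_matrices=False)[2][0];d*=np.sign(d[0])
    k=a@d;e=np.array([np.cross(d,q) for q in a]);lo,hi=np.percentile(k,.3),np.percentile(k,99.7)
    # refine axis through slice midlines at handle
    sl=[((k[w]).mean(),(e[w].min()+e[w].max())/2) for b in np.linspace(lo+.008,hi-.01,14) for w in [abs(k-b)<.006] if w.sum()>5]
    s,i=np.polyfit(*np.array(sl).T,1);n=np.array([-d[1],d[0]]);mid=(lo+hi)/2
    return p.mean(0)+d*mid+n*(s*mid+i),np.arctan2(*(d+s*n)[::-1]),hi-lo
def to(x,y,z,yaw):
    o=env.get_obs();q=o["eef_rot"];p=np.array(o["tcp_pos"]);psi=2*np.arctan2(q[2],q[1])
    psi=(psi+np.pi)%(2*np.pi)-np.pi;X=np.array([np.cos(yaw),np.sin(yaw)]);Y=np.array([np.sin(yaw),-np.cos(yaw)])
    d=np.array([x,y])-p[:2];print("t",round(o["time_s"],2),"tcp",p.round(4),"psi",round(psi,3),"turn deg",round(np.degrees(psi-yaw),2),"then dx,dy,dz",(np.array([d@X,d@Y,p[2]-z])/.05).round(3))
E
python3 - <<'E'
from vis import *
import cv2
t=cam("top");s=cam("side");print("C",t["C"].round(3),s["C"].round(3))
for n,b in(("fork",(185,200,215,272)),("spoon",(405,182,435,247))):print(n,stick(t,b))
m=mask(t,(280,182,318,220),lambda h,s,v:v<60);r=cv2.minAreaRect(pts(m).astype(np.float32));print("plinth rect",r,ray(t,[r[0]],.015),np.c_[ray(t,cv2.boxPoints(r),.015)[:,:2]].round(3).tolist())
hsv=cv2.cvtColor(t["image"],cv2.COLOR_RGB2HSV)
f=lambda h,s,v:(s>130)
for n,b,z in(("red",(225,197,255,226),.008),("blue",(343,178,372,205),.008),("lid",(440,217,470,247),.008),("pot",(140,225,175,260),.02)):
    m=mask(t,b,f);p=pts(m);(c,rad)=cv2.minEnclosingCircle(p.astype(np.float32));print(n,p.mean(0).round(1),np.round(c,1),round(rad,1),ray(t,[p.mean(0),c],z)[:,:2].round(4).tolist())
kn=mask(t,(446,222,466,242),lambda h,s,v:v<70);print("knob",pts(kn).mean(0),ray(t,[pts(kn).mean(0)],.024))
for b,z in(((370,335,412,375),.02),):
    m=mask(s,b,f);p=pts(m);print("pot side",p.mean(0),p.min(0),p.max(0),ray(s,[p.mean(0)],z))
a=cv2.resize(t["image"][215:275,130:230],None,fx=4,fy=4,interpolation=2);b=cv2.resize(t["image"][180:240,400:500],None,fx=4,fy=4,interpolation=2)
cv2.imwrite("pics/z.png",np.r_[a,b][:,:,::-1])
E
```

```text
C [ 0.373 -0.051  1.277] [0.56  0.813 0.647]
fork (array([0.47817795, 0.28773692]), np.float64(0.014474993996948042), np.float64(0.14589095514277112))
spoon (array([ 0.5498845 , -0.29398215]), np.float64(-0.22943112320784093), np.float64(0.1470082387358102))
plinth rect ((298.3243408203125, 200.4459686279297), (22.687061309814453, 23.509056091308594), 80.53767395019531) [[0.5798644  0.02608052 0.015     ]] [[0.604, 0.063], [0.616, 0.001], [0.556, -0.01], [0.544, 0.051]]
red [239.1 210.3] [239.2 210.4] 6.5 [[0.5517, 0.1844], [0.5515, 0.184]]
blue [356.6 191.2] [356.6 191.1] 6.1 [[0.6088, -0.1296], [0.6091, -0.1296]]
lid [455.  232.1] [455. 232.] 10.0 [[0.5031, -0.3897], [0.5032, -0.3896]]
pot [154.5 242. ] [154.5 242. ] 11.0 [[0.4626, 0.4004], [0.4625, 0.4003]]
knob [456.13513514 231.7027027 ] [[ 0.50254015 -0.38826943  0.024     ]]
pot side [389.7787234  353.31914894] [375. 337.] [405. 366.] [[0.461162  0.3978828 0.02     ]]
```

View pics/z.png

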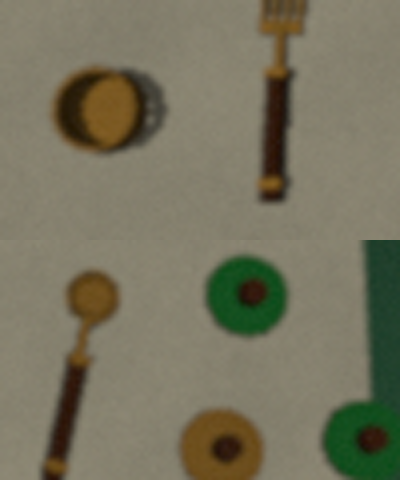

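```bash
python3 -m jog '{"deltas":[{"turn":5.4},{"turn":5.4},{"turn":5.4},{"turn":5.4},{"turn":5.4}]}' 50 &&
python3 -m jog '{"deltas":[{"dx":0.44,"dy":-0.5,"dz":0.1},{"dx":0.44,"dy":-0.5,"dz":0.1},{"dx":0.44,"dy":-0.5,"dz":0.1},{"dx":0.44,"dy":-0.5,"dz":0.1},{"dx":0.44,"dy":-0.5,"dz":0.1}]}' &&
python3 -m jog '{"deltas":[{"dx":0.44,"dy":-0.5,"dz":0.1},{"dx":0.44,"dy":-0.5,"dz":0.1},{"dx":0.44,"dy":-0.5,"dz":0.1},{"dx":0.44,"dy":-0.5,"dz":0.1},{"dx":0.44,"dy":-0.5,"dz":0.1}]}' &&
python3 -m jog '{"deltas":[{"dx":0.44,"dy":-0.5,"dz":0.2},{"dx":0.44,"dy":-0.5,"dz":0.2},{"dx":0.44,"dy":-0.5,"dz":0.2},{"dx":0.44,"dy":-0.5,"dz":0.2},{"dz":0}]}'
python3 -c "
from vis import *
to(.55,-.294,.015,-.229)"
```

```text
t 0.2 tcp [ 0.1443 -0.5822  0.2418] psi 0.243 turn deg 27.03 then dx,dy,dz [ 6.595 -7.456  4.536]invalid input
```

```bash
python3 -m jog '{"deltas":[{"dx":0,"dy":0,"dz":0,"turn":5.4},{"dx":0,"dy":0,"dz":0,"turn":5.4},{"dx":0,"dy":0,"dz":0,"turn":5.4},{"dx":0,"dy":0,"dz":0,"turn":5.4},{"dx":0,"dy":0,"dz":0,"turn":5.4}]}' 50 &&
python3 -m jog '{"deltas":[{"dx":0.44,"dy":-0.5,"dz":0.1,"turn":0},{"dx":0.44,"dy":-0.5,"dz":0.1,"turn":0},{"dx":0.44,"dy":-0.5,"dz":0.1,"turn":0},{"dx":0.44,"dy":-0.5,"dz":0.1,"turn":0},{"dx":0.44,"dy":-0.5,"dz":0.1,"turn":0}]}' &&
python3 -m jog '{"deltas":[{"dx":0.44,"dy":-0.5,"dz":0.1,"turn":0},{"dx":0.44,"dy":-0.5,"dz":0.1,"turn":0},{"dx":0.44,"dy":-0.5,"dz":0.1,"turn":0},{"dx":0.44,"dy":-0.5,"dz":0.1,"turn":0},{"dx":0.44,"dy":-0.5,"dz":0.1,"turn":0}]}' &&
python3 -m jog '{"deltas":[{"dx":0.44,"dy":-0.5,"dz":0.2,"turn":0},{"dx":0.44,"dy":-0.5,"dz":0.2,"turn":0},{"dx":0.44,"dy":-0.5,"dz":0.2,"turn":0},{"dx":0.44,"dy":-0.5,"dz":0.2,"turn":0},{"dx":0,"dy":0,"dz":0,"turn":0}]}'
python3 -c "
from vis import *
to(.55,-.294,.015,-.229)"
```

```text
time_s: 0.7
tcp_pos: [0.1443, -0.5823, 0.2421]
eef_rot: [-0.0, 0.993, -0.116, -0.0]
force: [0.1, 0.2, 1.1]
gripper_width: 0.0501
finger_force: 0.0
time_s: 1.2
tcp_pos: [0.2806, -0.4846, 0.217]
eef_rot: [-0.0, 0.993, -0.114, -0.0]
force: [0.7, -0.9, 0.2]
gripper_width: 0.0497
finger_force: 0.0
time_s: 1.7
tcp_pos: [0.4161, -0.3877, 0.192]
eef_rot: [-0.0, 0.993, -0.114, -0.0]
force: [0.4, -0.8, -0.3]
gripper_width: 0.0497
finger_force: 0.0
time_s: 2.2
tcp_pos: [0.5252, -0.3081, 0.1503]
eef_rot: [-0.001, 0.994, -0.112, -0.001]
force: [-0.5, 0.1, -0.5]
gripper_width: 0.0501
finger_force: 0.0
t 2.2 tcp [ 0.5252 -0.3081  0.1503] psi -0.225 turn deg 0.24 then dx,dy,dz [ 0.418 -0.388  2.706]
```

```bash
python3 -m jog '{"deltas":[{"dx":0.21,"dy":-0.195,"dz":0.3,"turn":0},{"dx":0.21,"dy":-0.195,"dz":0.4,"turn":0},{"dx":0,"dy":0,"dz":0.5,"turn":0},{"dx":0,"dy":0,"dz":0.4,"turn":0},{"dx":0,"dy":0,"dz":0.4,"turn":0}]}' &&
python3 -m jog '{"deltas":[{"dx":0,"dy":0,"dz":0.3,"turn":0},{"dx":0,"dy":0,"dz":0.2,"turn":0},{"dx":0,"dy":0,"dz":0.1,"turn":0},{"dx":0,"dy":0,"dz":0.1,"turn":0},{"dx":0,"dy":0,"dz":0,"turn":0}]}' | grep -v eef &&
python3 -m jog '{"deltas":[{"dx":0,"dy":0,"dz":0,"turn":0},{"dx":0,"dy":0,"dz":0,"turn":0},{"dx":0,"dy":0,"dz":0,"turn":0},{"dx":0,"dy":0,"dz":0,"turn":0},{"dx":0,"dy":0,"dz":0,"turn":0}]}' 5 &&
python3 -m jog '{"deltas":[{"dx":0,"dy":0,"dz":0,"turn":0},{"dx":0,"dy":0,"dz":-0.2,"turn":0},{"dx":0,"dy":0,"dz":-0.5,"turn":0},{"dx":0,"dy":0,"dz":-0.8,"turn":0},{"dx":0,"dy":0,"dz":-0.8,"turn":0}]}'
python3 -c "
from vis import *
yw=.182;X=np.array([np.cos(yw),np.sin(yw)]);Y=np.array([-X[1],X[0]])
print(np.array([.58,.027])+.08*Y)
to(*(np.array([.58,.027])+.08*Y),.1,yw)"
```

```text
time_s: 2.7
tcp_pos: [0.5481, -0.2971, 0.0505]
eef_rot: [-0.0, 0.993, -0.114, -0.0]
force: [0.2, 0.3, 0.9]
gripper_width: 0.0501
finger_force: 0.0
time_s: 3.2
tcp_pos: [0.5484, -0.2972, 0.0173]
force: [0.3, -0.5, -0.4]
gripper_width: 0.0499
finger_force: 0.0
time_s: 3.7
tcp_pos: [0.5489, -0.2974, 0.0182]
eef_rot: [0.0, 0.993, -0.114, 0.001]
force: [-0.8, 1.0, 5.6]
gripper_width: 0.0116
finger_force: 60.3
time_s: 4.2
tcp_pos: [0.5478, -0.2965, 0.1333]
eef_rot: [-0.0, 0.993, -0.114, -0.001]
force: [0.3, -0.7, -1.1]
gripper_width: 0.0116
finger_force: 59.6
[0.56552025 0.10567869]
t 4.2 tcp [ 0.5478 -0.2965  0.1333] psi -0.228 turn deg -23.52 then dx,dy,dz [ 1.805 -7.847  0.667]
```

```bash
python3 -m jog '{"deltas":[{"dx":0,"dy":0,"dz":0,"turn":-4.7},{"dx":0,"dy":0,"dz":0,"turn":-4.7},{"dx":0,"dy":0,"dz":0,"turn":-4.7},{"dx":0,"dy":0,"dz":0,"turn":-4.7},{"dx":0,"dy":0,"dz":0,"turn":-4.7}]}' >/dev/null&&
python3 -m jog '{"deltas":[{"dx":0.12,"dy":-0.4,"dz":0,"turn":0},{"dx":0.12,"dy":-0.5,"dz":0,"turn":0},{"dx":0.12,"dy":-0.55,"dz":0,"turn":0},{"dx":0.12,"dy":-0.55,"dz":0,"turn":0},{"dx":0.12,"dy":-0.55,"dz":0,"turn":0}]}' >/dev/null&&
python3 -m jog '{"deltas":[{"dx":0.12,"dy":-0.55,"dz":0,"turn":0},{"dx":0.12,"dy":-0.55,"dz":0,"turn":0},{"dx":0.12,"dy":-0.55,"dz":0,"turn":0},{"dx":0.12,"dy":-0.55,"dz":0,"turn":0},{"dx":0.12,"dy":-0.55,"dz":0,"turn":0}]}' >/dev/null&&
python3 -m jog '{"deltas":[{"dx":0.12,"dy":-0.55,"dz":0,"turn":0},{"dx":0.12,"dy":-0.55,"dz":0,"turn":0},{"dx":0.12,"dy":-0.55,"dz":0,"turn":0},{"dx":0.12,"dy":-0.55,"dz":0,"turn":0},{"dx":0.12,"dy":-0.4,"dz":0,"turn":0}]}'
python3 - <<'E'
from vis import *
c=cam("side");cv2.imwrite("pics/s1.png",c["image"][120:360,230:480,::-1].repeat(2,0).repeat(2,1))
to(.5655,.1057,.019,.182)
E
```

```text
time_s: 6.2
tcp_pos: [0.5647, 0.1102, 0.1326]
eef_rot: [-0.0, 0.996, 0.091, -0.0]
force: [0.7, -0.3, -1.3]
gripper_width: 0.0115
finger_force: 59.6
t 6.25 tcp [0.5648 0.1124 0.1326] psi 0.183 turn deg 0.06 then dx,dy,dz [-0.011  0.135  2.272]
```

View pics/s1.png

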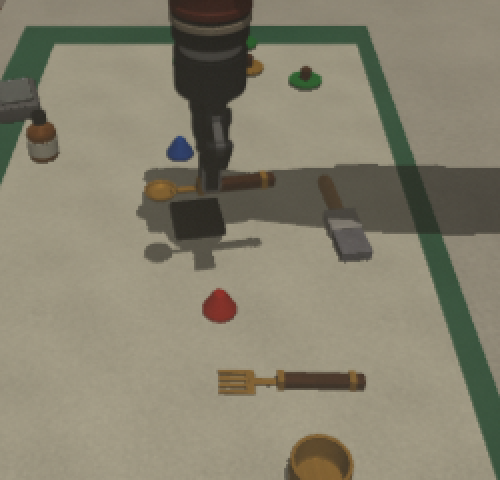

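The spoon is held level near its middle, with its shadow between the plinth (crop 198,218) and the red cone (220,303). Lowering it.

```bash
python3 -m jog '{"deltas":[{"dx":0,"dy":0.13,"dz":0.4,"turn":0},{"dx":0,"dy":0,"dz":0.5,"turn":0},{"dx":0,"dy":0,"dz":0.5,"turn":0},{"dx":0,"dy":0,"dz":0.4,"turn":0},{"dx":0,"dy":0,"dz":0.2,"turn":0}]}' &&
python3 -m jog '{"deltas":[{"dx":0,"dy":0,"dz":0.1,"turn":0},{"dx":0,"dy":0,"dz":0.1,"turn":0},{"dx":0,"dy":0,"dz":0.05,"turn":0},{"dx":0,"dy":0,"dz":0,"turn":0},{"dx":0,"dy":0,"dz":0,"turn":0}]}' &&
python3 -m jog '{"deltas":[{"dx":0,"dy":0,"dz":0,"turn":0},{"dx":0,"dy":0,"dz":0,"turn":0},{"dx":0,"dy":0,"dz":0,"turn":0},{"dx":0,"dy":0,"dz":0,"turn":0},{"dx":0,"dy":0,"dz":-0.1,"turn":0}]}' 36 &&
python3 -m jog '{"deltas":[{"dx":0,"dy":0,"dz":-0.3,"turn":0},{"dx":0,"dy":0,"dz":-0.5,"turn":0},{"dx":0,"dy":0,"dz":-0.5,"turn":0},{"dx":0,"dy":0,"dz":-0.5,"turn":0},{"dx":0,"dy":0,"dz":-0.5,"turn":0}]}' 85 | grep tcp
python3 -c "
from vis import *
to(.462,.395,.03,.1)"
```

```text
time_s: 6.75
tcp_pos: [0.565, 0.1019, 0.0305]
eef_rot: [-0.0, 0.996, 0.09, -0.001]
force: [-0.9, -0.6, -1.7]
gripper_width: 0.0117
finger_force: 59.6
time_s: 7.25
tcp_pos: [0.5671, 0.1013, 0.0204]
eef_rot: [0.0, 0.996, 0.091, 0.0]
force: [-0.2, 0.1, -0.1]
gripper_width: 0.012
finger_force: 59.6
time_s: 7.75
tcp_pos: [0.5662, 0.1013, 0.0243]
eef_rot: [-0.0, 0.996, 0.091, -0.001]
force: [-0.4, 0.4, -1.1]
gripper_width: 0.036
finger_force: 0.0
tcp_pos: [0.5669, 0.1013, 0.1423]
t 8.25 tcp [0.5669 0.1013 0.1423] psi 0.182 turn deg 4.68 then dx,dy,dz [-1.501 -6.054  2.247]
```

```bash
python3 -m jog '{"deltas":[{"dx":-0.1,"dy":-0.6,"dz":0,"turn":0},{"dx":-0.1,"dy":-0.6,"dz":0,"turn":0},{"dx":-0.1,"dy":-0.6,"dz":0,"turn":0},{"dx":-0.1,"dy":-0.6,"dz":0,"turn":0},{"dx":-0.1,"dy":-0.6,"dz":0,"turn":0}]}' 85 >/dev/null&&
python3 -m jog '{"deltas":[{"dx":-0.1,"dy":-0.6,"dz":0,"turn":0},{"dx":-0.1,"dy":-0.6,"dz":0,"turn":0},{"dx":-0.1,"dy":-0.6,"dz":0,"turn":0},{"dx":-0.1,"dy":-0.6,"dz":0,"turn":0},{"dx":-0.1,"dy":-0.6,"dz":0,"turn":0}]}' >/dev/null&&
python3 -m jog '{"deltas":[{"dx":0,"dy":-0.16,"dz":0.1,"turn":0},{"dx":0,"dy":0,"dz":0.3,"turn":0},{"dx":0,"dy":0,"dz":0.4,"turn":0},{"dx":0,"dy":0,"dz":0,"turn":0},{"dx":0,"dy":0,"dz":0,"turn":0}]}'
python3 - <<'E'
from vis import *
for n,b in(("top",(120,210,190,270)),("side",(340,300,440,390))):
    c=cam(n);cv2.imwrite(f"pics/{n}2.png",cv2.resize(c["image"][b[1]:b[3],b[0]:b[2],::-1],None,fx=4,fy=4))
t=cam("top");print("spoon",*stick(t,(250,170,290,245)))
yw=.182;P=np.array([.58,.027]);m,a,_=stick(t,(250,170,290,245));X=np.array([np.cos(yw),np.sin(yw)]);print((m-P)@X,(m-P)@[-X[1],X[0]])
to(.462,.395,.016,.182)
E
```

```text
time_s: 9.75
tcp_pos: [0.4734, 0.3101, 0.104]
eef_rot: [-0.034, 0.987, 0.156, -0.007]
force: [-0.8, 0.3, 0.5]
gripper_width: 0.0851
finger_force: 0.0
spoon [0.5505496  0.11644057] -0.049763321348857914 0.17648292440551402
-0.012775519654543186 0.09329376925035543
t 9.9 tcp [0.4745 0.3106 0.1057] psi 0.314 turn deg 7.54 then dx,dy,dz [ 0.06  -1.705  1.794]
```

View pics/side2.png

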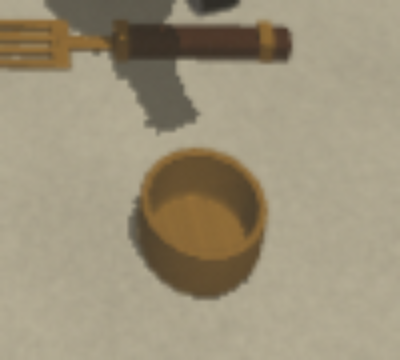

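The side crop shows the pot standing upright (rim centre about crop 205,205) next to the fork, with the gripper not there yet. The arm stopped short, so I'm checking the joints.

```bash
python3 - <<'E'
from vis import *
o=env.get_obs();print(np.round(o["qpos"],3),np.round(o["joint_vel"],3),o["force"])
E
```

```text
[ 0.313  0.009 -0.25   1.311  0.068  3.141] [ 0.001 -0.005  0.004 -0.001  0.003 -0.   ] [ 0.15829004 -0.08568668  0.14838096]
```

```bash
python3 -m jog '{"deltas":[{"dx":0,"dy":0,"dz":0,"turn":-8.5},{"dx":0,"dy":0,"dz":0,"turn":-8.5},{"dx":0,"dy":0,"dz":0,"turn":-8.5},{"dx":0,"dy":0,"dz":0,"turn":-8.5},{"dx":0,"dy":0,"dz":0,"turn":-8.5}]}' &&
python3 -m jog '{"deltas":[{"dx":0,"dy":0,"dz":0,"turn":-8.5},{"dx":0,"dy":0,"dz":0,"turn":-8.5},{"dx":0,"dy":0,"dz":0,"turn":-8.5},{"dx":0,"dy":0,"dz":0,"turn":-8.5},{"dx":0,"dy":0,"dz":0,"turn":-8.5}]}' >/dev/null &&
python3 -m jog '{"deltas":[{"dx":0,"dy":0,"dz":0,"turn":-8.5},{"dx":0,"dy":0,"dz":0,"turn":-8.5},{"dx":0,"dy":0,"dz":0,"turn":-8.5},{"dx":0,"dy":0,"dz":0,"turn":-8.5},{"dx":0,"dy":0,"dz":0,"turn":-8.5}]}'  >/dev/null &&
python3 -m jog '{"deltas":[{"dx":0,"dy":0,"dz":0,"turn":-8.5},{"dx":0,"dy":0,"dz":0,"turn":-8.5},{"dx":0,"dy":0,"dz":0,"turn":-8.5},{"dx":0,"dy":0,"dz":0,"turn":-8.5},{"dx":0,"dy":0,"dz":0,"turn":-8.5}]}' 
python3 - <<'E'
from vis import *
o=env.get_obs();print(np.round(o["qpos"],3))
to(.462,.395,.016,.182+np.pi)
t=cam("top");cv2.imwrite("pics/t3.png",cv2.resize(t["image"][150:270,120:320,::-1],None,fx=4,fy=4))
E
```

```text
time_s: 10.4
tcp_pos: [0.4745, 0.3107, 0.1058]
eef_rot: [-0.033, 0.862, 0.506, 0.008]
force: [-0.1, 0.0, 0.1]
gripper_width: 0.085
finger_force: 0.0
time_s: 11.9
tcp_pos: [0.4744, 0.3107, 0.1058]
eef_rot: [-0.008, -0.073, 0.997, 0.033]
force: [0.3, 0.2, 0.6]
gripper_width: 0.0845
finger_force: 0.0
[ 0.313  0.009 -0.251  1.311  0.069  0.167]
t 11.9 tcp [0.4744 0.3107 0.1058] psi -2.996 turn deg -362.09 then dx,dy,dz [-0.06   1.702  1.796]
```

View pics/t3.png

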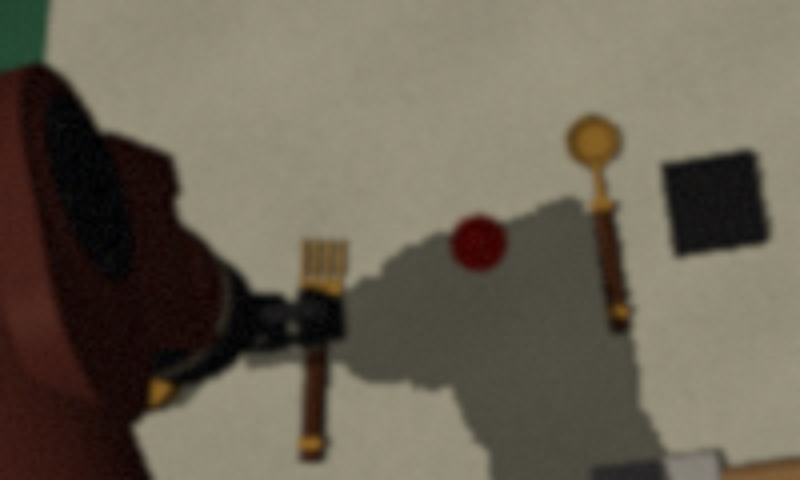

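The spoon lies flat between the red cone (crop 478,243) and the plinth (716,203), though it looks rotated the wrong way: top at (595,140), handle end at (620,325). The gripper is over the fork. I'll test whether the tilt relaxes.

```bash
cat >> vis.py <<'E'
from scipy.spatial.transform import Rotation as Ro
def to(x,y,z,yaw):
    o=env.get_obs();q=np.array(o["eef_rot"]);p=np.array(o["tcp_pos"]);M=Ro.from_quat(np.r_[q[1:],q[0]])
    m=M.as_matrix();psi=np.arctan2(m[1,0],m[0,0]);th=(psi-yaw+np.pi)%(2*np.pi)-np.pi
    M2=(M*Ro.from_rotvec([0,0,th])).as_matrix()
    print("t",round(o["time_s"],2),"tcp",p.round(4),"zaxis",m[:2,2].round(3),"psi",round(psi,3),"turn",round(np.degrees(th),2),"then",(M2.T@(np.array([x,y,z])-p)/.05).round(2),"q",np.round(o["qpos"],2))
E
python3 -m jog '{"deltas":[{"dx":0,"dy":0.2,"dz":0,"turn":-2.1},{"dx":0,"dy":0.3,"dz":0,"turn":0},{"dx":0,"dy":0.3,"dz":0,"turn":0},{"dx":0,"dy":0.3,"dz":0,"turn":0},{"dx":0,"dy":0.3,"dz":0,"turn":0}]}' | grep force
python3 - <<'E'
from vis import *
to(.462,.395,.016,.182+np.pi)
t=cam("top");p=np.array([[269.5,185],[275,231]]);print(p)
m=mask(t,(258,176,284,236),lambda h,s,v:(s>90)&(v>60)|(v<50));print(m.sum())
for n,f in(("bowl",lambda h,s,v:(s>120)&(v>90)),):
    q=pts(mask(t,(260,176,280,194),f));print(n,q.mean(0),ray(t,[q.mean(0)],.007))
q=pts(mask(t,(264,200,280,236),lambda h,s,v:(h<20)&(s>110)));print(q.mean(0),ray(t,[q.mean(0)],.01),q.min(0),q.max(0),ray(t,[q[q[:,1]>q[:,1].max()-1].mean(0)],.01))
E
```

```text
force: [-0.8, 0.8, -0.3]
finger_force: 0.0
t 12.45 tcp [0.4615 0.3812 0.1097] zaxis [-0.022  0.065] psi -2.965 turn -0.33 then [-0.08  0.14  1.89] q [ 0.44  0.09 -0.16  1.31  0.07  0.26]
[[269.5 185. ]
 [275.  231. ]]
271
bowl [268.61111111 185.34259259] [[0.62119357 0.10796071 0.007     ]]
[272.296 215.56 ] [[0.53877425 0.09466532 0.01      ]] [268. 200.] [276. 231.] [[0.49770159 0.08732737 0.01      ]]
```

```bash
python3 -m jog '{"deltas":[{"dx":-0.08,"dy":0.14,"dz":0.2,"turn":-0.3},{"dx":0,"dy":0,"dz":0.4,"turn":0},{"dx":0,"dy":0,"dz":0.4,"turn":0},{"dx":0,"dy":0,"dz":0.4,"turn":0},{"dx":0,"dy":0,"dz":0.25,"turn":0}]}' &&
python3 -m jog '{"deltas":[{"dx":0,"dy":0,"dz":0.1,"turn":0},{"dx":0,"dy":0,"dz":0.07,"turn":0},{"dx":0,"dy":0,"dz":0,"turn":0},{"dx":0,"dy":0,"dz":0,"turn":0},{"dx":0,"dy":0,"dz":0,"turn":0}]}'
python3 - <<'E'
from vis import *
to(.462,.395,.016,.182+np.pi)
c=cam("side");cv2.imwrite("pics/s4.png",cv2.resize(c["image"][260:400,320:480,::-1],None,fx=4,fy=4))
E
```

```text
time_s: 13.0
tcp_pos: [0.462, 0.3921, 0.0252]
eef_rot: [-0.009, -0.09, 0.995, 0.033]
force: [0.6, -0.0, 0.2]
gripper_width: 0.0849
finger_force: 0.0
time_s: 13.5
tcp_pos: [0.4633, 0.3932, 0.0201]
eef_rot: [-0.007, -0.091, 0.995, 0.034]
force: [0.2, -0.1, -0.5]
gripper_width: 0.0846
finger_force: 0.0
t 13.5 tcp [0.4633 0.3932 0.0201] zaxis [-0.021  0.066] psi -2.96 turn -0.02 then [0.02 0.03 0.08] q [ 0.46  0.18 -0.23  1.15  0.07  0.27]
```

View pics/s4.png

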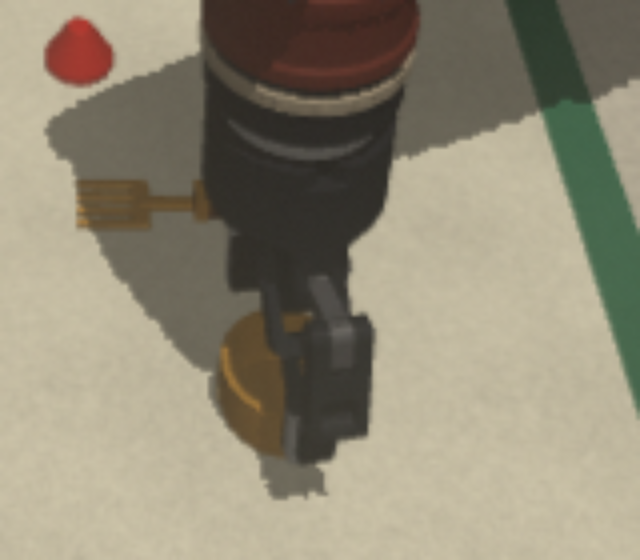

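The gripper straddles the pot (left edge crop 218,380). The near finger shows at crop (330,390), so I'm checking whether it's centred along x.

```bash
python3 - <<'E'
from vis import *
c=cam("side")
o=env.get_obs();q=o["eef_rot"];m=Ro.from_quat(np.r_[q[1:],q[0]]).as_matrix();p=np.array(o["tcp_pos"])
f=p+m[:,1]*.05-m[:,2]*.005
print("finger back",f,(proj(c,[f])-[320,260])*4)
a=np.linspace(0,6.28,60)
for P in([.4615,.395],[.462,.398]):
    for z,r in((.036,.028),(0,.025)):
        e=(proj(c,np.c_[P[0]+r*np.cos(a),P[1]+r*np.sin(a),0*a+z])-[340,300])*4;print(P,z,e.min(0).round(),e.max(0).round())
E
```

```text
finger back [0.45424114 0.44188286 0.02827562] [[308.41906631 454.9125633 ]]
[0.4615, 0.395] 0.036 [138. 133.] [265. 243.]
[0.4615, 0.395] 0 [139. 185.] [249. 284.]
[0.462, 0.398] 0.036 [137. 139.] [265. 250.]
[0.462, 0.398] 0 [138. 191.] [249. 290.]
```

```bash
python3 -m jog '{"deltas":[{"dx":0,"dy":0.1,"dz":0,"turn":0},{"dx":0,"dy":0,"dz":0,"turn":0},{"dx":0,"dy":0,"dz":0,"turn":0},{"dx":0,"dy":0,"dz":0,"turn":0},{"dx":0,"dy":0,"dz":0,"turn":0}]}' 40 &&
python3 -m jog '{"deltas":[{"dx":0,"dy":0,"dz":0,"turn":0},{"dx":0,"dy":0,"dz":-0.2,"turn":0},{"dx":0,"dy":0,"dz":-0.5,"turn":0},{"dx":0,"dy":0,"dz":-0.8,"turn":0},{"dx":0,"dy":0,"dz":-0.8,"turn":0}]}'
python3 - <<'E'
from vis import *
to(.58,.027,.13,.182+np.pi)
c=cam("side");cv2.imwrite("pics/s5.png",cv2.resize(c["image"][230:400,320:480,::-1],None,fx=3,fy=3))
E
```

```text
time_s: 14.1
tcp_pos: [0.4622, 0.3986, 0.0208]
eef_rot: [-0.007, -0.091, 0.995, 0.034]
force: [-1.8, 1.0, 8.8]
gripper_width: 0.0552
finger_force: 63.1
time_s: 14.6
tcp_pos: [0.4636, 0.3899, 0.1352]
eef_rot: [-0.009, -0.091, 0.995, 0.033]
force: [0.3, 0.4, -1.9]
gripper_width: 0.0551
finger_force: 63.8
t 14.6 tcp [0.4636 0.3899 0.1352] zaxis [-0.023  0.064] psi -2.96 turn -0.01 then [-0.98 -7.55 -0.42] q [ 0.45  0.11 -0.1   1.36  0.07  0.27]
```

View pics/s5.png

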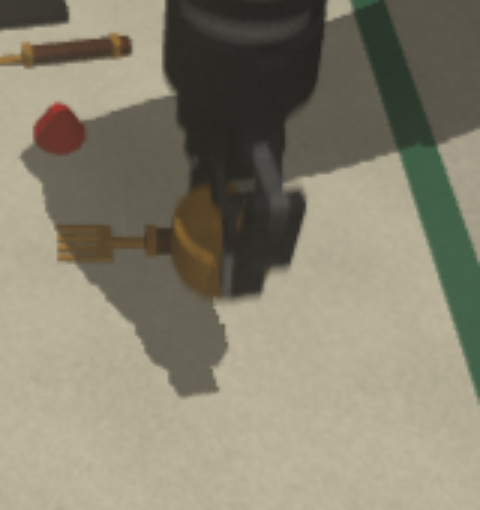

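```bash
python3 -m jog '{"deltas":[{"dx":-0.06,"dy":-0.4,"dz":-0.03,"turn":0},{"dx":-0.06,"dy":-0.5,"dz":-0.03,"turn":0},{"dx":-0.06,"dy":-0.5,"dz":-0.03,"turn":0},{"dx":-0.06,"dy":-0.5,"dz":-0.03,"turn":0},{"dx":-0.06,"dy":-0.5,"dz":-0.03,"turn":0}]}' >/dev/null &&
python3 -m jog '{"deltas":[{"dx":-0.07,"dy":-0.5,"dz":-0.03,"turn":0},{"dx":-0.07,"dy":-0.5,"dz":-0.03,"turn":0},{"dx":-0.07,"dy":-0.5,"dz":-0.03,"turn":0},{"dx":-0.07,"dy":-0.5,"dz":-0.03,"turn":0},{"dx":-0.07,"dy":-0.5,"dz":-0.03,"turn":0}]}' >/dev/null &&
python3 -m jog '{"deltas":[{"dx":-0.07,"dy":-0.5,"dz":-0.03,"turn":0},{"dx":-0.07,"dy":-0.5,"dz":-0.03,"turn":0},{"dx":-0.07,"dy":-0.5,"dz":-0.03,"turn":0},{"dx":-0.07,"dy":-0.5,"dz":-0.03,"turn":0},{"dx":-0.07,"dy":-0.4,"dz":0,"turn":0}]}' >/dev/null &&
python3 -m jog '{"deltas":[{"dx":0,"dy":-0.2,"dz":0.3,"turn":0},{"dx":0,"dy":0,"dz":0.3,"turn":0},{"dx":0,"dy":0,"dz":0.3,"turn":0},{"dx":0,"dy":0,"dz":0,"turn":0},{"dx":0,"dy":0,"dz":0,"turn":0}]}'
python3 - <<'E'
from vis import *
to(.58,.027,.037,.182+np.pi)
t=cam("top");cv2.imwrite("pics/t6.png",cv2.resize(t["image"][150:250,230:370,::-1],None,fx=5,fy=5))
E
```

```text
time_s: 16.65
tcp_pos: [0.5795, 0.034, 0.0837]
eef_rot: [-0.009, -0.091, 0.995, 0.034]
force: [-0.5, -0.4, -0.9]
gripper_width: 0.055
finger_force: 63.8
t 16.65 tcp [0.5795 0.034  0.0837] zaxis [-0.023  0.065] psi -2.959 turn 0.05 then [ 0.01 -0.2   0.92] q [-0.2   0.11 -0.19  1.31  0.06 -0.38]
```

View pics/t6.png

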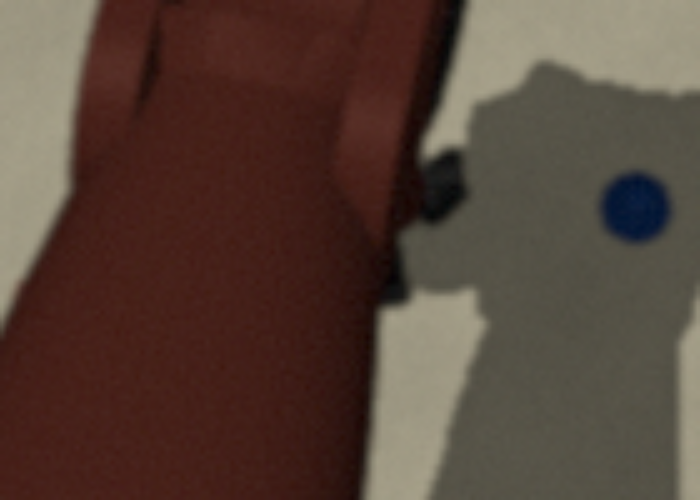

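The arm hides the plinth in the top view; only the blue cone (crop 635,207) and the finger edges show. I'll lower by the TCP numbers and check after release.

```bash
python3 -m jog '{"deltas":[{"dx":0,"dy":-0.2,"dz":0.2,"turn":0},{"dx":0,"dy":0,"dz":0.3,"turn":0},{"dx":0,"dy":0,"dz":0.2,"turn":0},{"dx":0,"dy":0,"dz":0.1,"turn":0},{"dx":0,"dy":0,"dz":0.07,"turn":0}]}' &&
python3 -m jog '{"deltas":[{"dx":0,"dy":0,"dz":0.03,"turn":0},{"dx":0,"dy":0,"dz":0,"turn":0},{"dx":0,"dy":0,"dz":0,"turn":0},{"dx":0,"dy":0,"dz":0,"turn":0},{"dx":0,"dy":0,"dz":0,"turn":0}]}'
python3 - <<'E'
from vis import *
to(.58,.027,.037,.182+np.pi)
E
```

```text
time_s: 17.2
tcp_pos: [0.5806, 0.0262, 0.0394]
eef_rot: [-0.009, -0.091, 0.995, 0.034]
force: [0.9, 0.3, -1.1]
gripper_width: 0.055
finger_force: 63.8
time_s: 17.7
tcp_pos: [0.5814, 0.0261, 0.0392]
eef_rot: [-0.008, -0.091, 0.995, 0.033]
force: [0.4, 0.9, -2.0]
gripper_width: 0.0555
finger_force: 63.8
t 17.7 tcp [0.5814 0.0261 0.0392] zaxis [-0.021  0.065] psi -2.96 turn -0.01 then [0.02 0.02 0.05] q [-0.21  0.15 -0.23  1.23  0.06 -0.39]
```

```bash
python3 -m jog '{"deltas":[{"dx":0,"dy":0,"dz":0.03,"turn":0},{"dx":0,"dy":0,"dz":0.03,"turn":0},{"dx":0,"dy":0,"dz":0,"turn":0},{"dx":0,"dy":0,"dz":0,"turn":0},{"dx":0,"dy":0,"dz":0,"turn":0}]}' &&
python3 -m jog '{"deltas":[{"dx":0,"dy":0,"dz":0,"turn":0},{"dx":0,"dy":0,"dz":0,"turn":0},{"dx":0,"dy":0,"dz":0,"turn":0},{"dx":0,"dy":0,"dz":0,"turn":0},{"dx":0,"dy":0,"dz":-0.1,"turn":0}]}' 76 &&
python3 -m jog '{"deltas":[{"dx":0,"dy":0,"dz":-0.3,"turn":0},{"dx":0,"dy":0,"dz":-0.5,"turn":0},{"dx":0,"dy":0,"dz":-0.5,"turn":0},{"dx":0,"dy":0,"dz":-0.5,"turn":0},{"dx":0,"dy":0,"dz":-0.5,"turn":0}]}' 50 | grep tcp
python3 -c "
from vis import *
to(.478,.288,.1,.014+np.pi)"
```

```text
time_s: 18.2
tcp_pos: [0.5812, 0.0263, 0.0359]
eef_rot: [-0.008, -0.091, 0.995, 0.033]
force: [-0.9, 0.5, -0.9]
gripper_width: 0.0551
finger_force: 63.9
time_s: 18.7
tcp_pos: [0.5807, 0.0261, 0.0404]
eef_rot: [-0.008, -0.091, 0.995, 0.034]
force: [0.3, -0.3, 0.4]
gripper_width: 0.076
finger_force: 0.0
tcp_pos: [0.5839, 0.0183, 0.1582]
t 19.2 tcp [0.5839 0.0183 0.1582] zaxis [-0.02   0.065] psi -2.96 turn 9.61 then [2.02 5.33 1.55] q [-0.22  0.09 -0.07  1.44  0.06 -0.4 ]
```

```bash
python3 -m jog '{"deltas":[{"dx":0,"dy":0,"dz":0,"turn":4.8},{"dx":0,"dy":0,"dz":0,"turn":4.8},{"dx":0.2,"dy":0.5,"dz":0.03,"turn":0},{"dx":0.2,"dy":0.5,"dz":0.03,"turn":0},{"dx":0.2,"dy":0.5,"dz":0.03,"turn":0}]}' >/dev/null &&
python3 -m jog '{"deltas":[{"dx":0.2,"dy":0.55,"dz":0.03,"turn":0},{"dx":0.2,"dy":0.55,"dz":0.03,"turn":0},{"dx":0.2,"dy":0.55,"dz":0.03,"turn":0},{"dx":0.2,"dy":0.55,"dz":0.03,"turn":0},{"dx":0.2,"dy":0.55,"dz":0.03,"turn":0}]}' >/dev/null &&
python3 -m jog '{"deltas":[{"dx":0.2,"dy":0.55,"dz":0.2,"turn":0},{"dx":0.2,"dy":0.5,"dz":0.3,"turn":0},{"dx":0,"dy":0,"dz":0.3,"turn":0},{"dx":0,"dy":0,"dz":0,"turn":0},{"dx":0,"dy":0,"dz":0,"turn":0}]}' 
python3 - <<'E'
from vis import *
to(.478,.288,.017,.014+np.pi)
t=cam("top");s=cam("side")
cv2.imwrite("pics/t7.png",cv2.resize(np.c_[t["image"][150:270,180:320],s["image"][160:280,270:370]][:,:,::-1],None,fx=3.3,fy=3.3))
E
```

```text
time_s: 20.7
tcp_pos: [0.4795, 0.2842, 0.1237]
eef_rot: [-0.011, -0.007, 0.999, 0.032]
force: [0.2, -0.6, 0.5]
gripper_width: 0.0501
finger_force: 0.0
t 20.7 tcp [0.4795 0.2842 0.1237] zaxis [-0.022  0.065] psi -3.128 turn 0.0 then [-0.02 -0.06  2.13] q [ 0.26 -0.02 -0.25  1.35  0.07  0.25]Traceback (most recent call last):
  File "<stdin>", line 4, in <module>
    res = self.concatenate(tuple(objs), axis=axis)
ValueError: all the input array dimensions except for the concatenation axis must match exactly, but along dimension 1, the array at index 0 has size 140 and the array at index 1 has size 100
```

```bash
python3 -m jog '{"deltas":[{"dx":-0.02,"dy":-0.06,"dz":0.4,"turn":0},{"dx":0,"dy":0,"dz":0.5,"turn":0},{"dx":0,"dy":0,"dz":0.5,"turn":0},{"dx":0,"dy":0,"dz":0.4,"turn":0},{"dx":0,"dy":0,"dz":0.2,"turn":0}]}' | grep tcp &&
python3 -m jog '{"deltas":[{"dx":0,"dy":0,"dz":0.1,"turn":0},{"dx":0,"dy":0,"dz":0,"turn":0},{"dx":0,"dy":0,"dz":0,"turn":0},{"dx":0,"dy":0,"dz":0,"turn":0},{"dx":0,"dy":0,"dz":0,"turn":0}]}'
python3 - <<'E'
from vis import *
to(.478,.288,.017,.014+np.pi)
t=cam("top");s=cam("side")
cv2.imwrite("pics/t7.png",cv2.resize(np.hstack([t["image"][150:270,180:320],s["image"][160:280,270:370]])[:,:,::-1],None,fx=3.3,fy=3.3))
E
```

```text
tcp_pos: [0.4778, 0.2875, 0.022]
time_s: 21.8
tcp_pos: [0.4785, 0.2888, 0.019]
eef_rot: [-0.01, -0.007, 0.999, 0.033]
force: [-0.1, -0.7, -0.1]
gripper_width: 0.05
finger_force: 0.0
t 21.8 tcp [0.4785 0.2888 0.019 ] zaxis [-0.021  0.065] psi -3.127 turn 0.03 then [ 0.01 -0.02  0.04] q [ 0.27  0.05 -0.37  1.15  0.07  0.26]
```

View pics/t7.png

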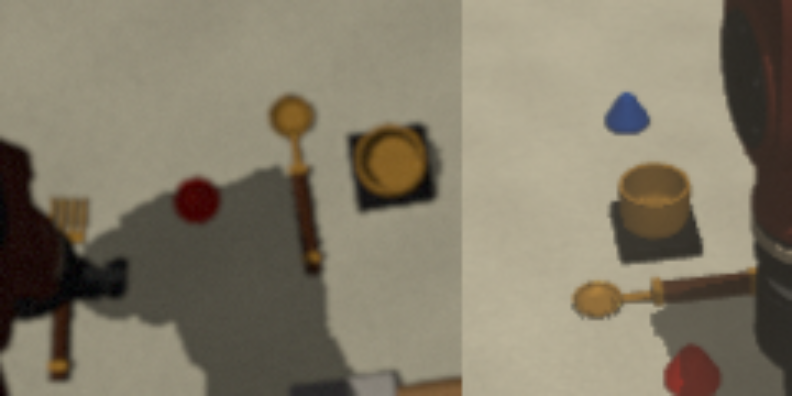

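The pot stands centred on the plinth (crop 392,162 in the top view). The spoon lies parallel beside it, and the gripper straddles the fork. I'll grip and carry.

```bash
python3 -m jog '{"deltas":[{"dx":0,"dy":0,"dz":0.03,"turn":0},{"dx":0,"dy":0,"dz":0,"turn":0},{"dx":0,"dy":0,"dz":0,"turn":0},{"dx":0,"dy":0,"dz":0,"turn":0},{"dx":0,"dy":0,"dz":0,"turn":0}]}' 5 &&
python3 -m jog '{"deltas":[{"dx":0,"dy":0,"dz":0,"turn":0},{"dx":0,"dy":0,"dz":-0.3,"turn":0},{"dx":0,"dy":0,"dz":-0.6,"turn":0},{"dx":0,"dy":0,"dz":-0.8,"turn":0},{"dx":0,"dy":0,"dz":-0.8,"turn":0}]}'
python3 - <<'E'
from vis import *
t=cam("top")
q=pts(mask(t,(285,180,315,212),lambda h,s,v:(s>110)&(v>60)));c,r=cv2.minEnclosingCircle(q.astype(np.float32));print("pot rim",c,r,ray(t,[c,q.mean(0)],.051)[:,:2])
yw=.182;Y=np.array([-np.sin(yw),np.cos(yw)]);g=np.array([.58,.027])-.08*Y;print(g)
to(*g,.15,yw+np.pi)
E
```

```text
time_s: 22.4
tcp_pos: [0.4779, 0.2888, 0.0168]
eef_rot: [-0.011, -0.007, 0.999, 0.033]
force: [-0.5, 0.7, 1.9]
gripper_width: 0.0123
finger_force: 59.1
time_s: 22.9
tcp_pos: [0.4801, 0.2804, 0.1433]
eef_rot: [-0.011, -0.007, 0.999, 0.032]
force: [0.8, 0.7, -0.0]
gripper_width: 0.0117
finger_force: 58.7
pot rim (297.8163146972656, 197.94557189941406) 11.223672866821289 [[0.58052005 0.02537221]
 [0.57922757 0.02461596]]
[ 0.59447975 -0.05167869]
t 22.95 tcp [0.4833 0.281  0.1511] zaxis [-0.013  0.067] psi -3.127 turn -9.6 then [-0.98 -6.93 -0.45] q [ 0.26 -0.04 -0.22  1.39  0.07  0.24]
```

```bash
python3 -m jog '{"deltas":[{"dx":0,"dy":0,"dz":0,"turn":-4.8},{"dx":0,"dy":0,"dz":0,"turn":-4.8},{"dx":-0.07,"dy":-0.4,"dz":-0.03,"turn":0},{"dx":-0.07,"dy":-0.5,"dz":-0.03,"turn":0},{"dx":-0.07,"dy":-0.5,"dz":-0.03,"turn":0}]}' >/dev/null &&
python3 -m jog '{"deltas":[{"dx":-0.07,"dy":-0.5,"dz":-0.03,"turn":0},{"dx":-0.07,"dy":-0.5,"dz":-0.03,"turn":0},{"dx":-0.07,"dy":-0.5,"dz":-0.03,"turn":0},{"dx":-0.07,"dy":-0.5,"dz":-0.03,"turn":0},{"dx":-0.07,"dy":-0.5,"dz":-0.03,"turn":0}]}' >/dev/null &&
python3 -m jog '{"deltas":[{"dx":-0.07,"dy":-0.5,"dz":-0.03,"turn":0},{"dx":-0.07,"dy":-0.5,"dz":-0.03,"turn":0},{"dx":-0.07,"dy":-0.5,"dz":-0.03,"turn":0},{"dx":-0.07,"dy":-0.5,"dz":-0.03,"turn":0},{"dx":-0.07,"dy":-0.5,"dz":-0.03,"turn":0}]}' >/dev/null &&
python3 -m jog '{"deltas":[{"dx":-0.07,"dy":-0.4,"dz":-0.03,"turn":0},{"dx":0,"dy":-0.1,"dz":0.2,"turn":0},{"dx":0,"dy":0,"dz":0.3,"turn":0},{"dx":0,"dy":0,"dz":0,"turn":0},{"dx":0,"dy":0,"dz":0,"turn":0}]}'
python3 -c "
from vis import *
to(.5945,-.0517,.018,.182+np.pi)"
```

```text
time_s: 24.95
tcp_pos: [0.5898, -0.0475, 0.1126]
eef_rot: [-0.009, -0.091, 0.995, 0.034]
force: [1.2, -0.2, -1.4]
gripper_width: 0.0117
finger_force: 58.7
t 24.95 tcp [ 0.5898 -0.0475  0.1126] zaxis [-0.024  0.066] psi -2.959 turn 0.05 then [-0.1  -0.23  1.88] q [-0.33  0.14 -0.1   1.37  0.05 -0.51]
```

```bash
python3 -m jog '{"deltas":[{"dx":-0.1,"dy":-0.23,"dz":0.2,"turn":0},{"dx":0,"dy":0,"dz":0.4,"turn":0},{"dx":0,"dy":0,"dz":0.5,"turn":0},{"dx":0,"dy":0,"dz":0.4,"turn":0},{"dx":0,"dy":0,"dz":0.2,"turn":0}]}' | grep tcp &&
python3 -m jog '{"deltas":[{"dx":0,"dy":0,"dz":0.1,"turn":0},{"dx":0,"dy":0,"dz":0.05,"turn":0},{"dx":0,"dy":0,"dz":0.02,"turn":0},{"dx":0,"dy":0,"dz":0,"turn":0},{"dx":0,"dy":0,"dz":0,"turn":0}]}' &&
python3 -m jog '{"deltas":[{"dx":0,"dy":0,"dz":0,"turn":0},{"dx":0,"dy":0,"dz":0,"turn":0},{"dx":0,"dy":0,"dz":0,"turn":0},{"dx":0,"dy":0,"dz":0,"turn":0},{"dx":0,"dy":0,"dz":-0.1,"turn":0}]}' 36 &&
python3 -m jog '{"deltas":[{"dx":0,"dy":0,"dz":-0.3,"turn":0},{"dx":0,"dy":0,"dz":-0.5,"turn":0},{"dx":0,"dy":0,"dz":-0.5,"turn":0},{"dx":0,"dy":0,"dz":-0.5,"turn":0},{"dx":0,"dy":0,"dz":-0.5,"turn":0}]}' | grep tcp
python3 -c "
from vis import *
to(.503,-.389,.12,.182+np.pi)"
```

```text
tcp_pos: [0.595, -0.0534, 0.0255]
time_s: 25.95
tcp_pos: [0.5962, -0.0533, 0.0202]
eef_rot: [-0.007, -0.091, 0.995, 0.033]
force: [0.5, -1.5, -0.8]
gripper_width: 0.0119
finger_force: 58.8
time_s: 26.45
tcp_pos: [0.5952, -0.0533, 0.0239]
eef_rot: [-0.008, -0.091, 0.995, 0.034]
force: [0.0, 0.8, 0.1]
gripper_width: 0.0359
finger_force: 0.0
tcp_pos: [0.5985, -0.0611, 0.1416]
t 26.95 tcp [ 0.5985 -0.0611  0.1416] zaxis [-0.021  0.065] psi -2.96 turn -0.01 then [ 3.06 -6.12  0.05] q [-0.35  0.16 -0.03  1.43  0.05 -0.53]
```

```bash
python3 -m jog '{"deltas":[{"dx":0.235,"dy":-0.47,"dz":0,"turn":0},{"dx":0.235,"dy":-0.47,"dz":0,"turn":0},{"dx":0.235,"dy":-0.47,"dz":0,"turn":0},{"dx":0.235,"dy":-0.47,"dz":0,"turn":0},{"dx":0.235,"dy":-0.47,"dz":0,"turn":0}]}' 40 >/dev/null &&
python3 -m jog '{"deltas":[{"dx":0.235,"dy":-0.47,"dz":0,"turn":0},{"dx":0.235,"dy":-0.47,"dz":0,"turn":0},{"dx":0.235,"dy":-0.47,"dz":0,"turn":0},{"dx":0.235,"dy":-0.47,"dz":0,"turn":0},{"dx":0.235,"dy":-0.47,"dz":0,"turn":0}]}' >/dev/null &&
python3 -m jog '{"deltas":[{"dx":0.235,"dy":-0.47,"dz":0,"turn":0},{"dx":0.235,"dy":-0.47,"dz":0,"turn":0},{"dx":0.235,"dy":-0.47,"dz":0,"turn":0},{"dx":0,"dy":0,"dz":0.5,"turn":0},{"dx":0,"dy":0,"dz":0,"turn":0}]}'
python3 - <<'E'
from vis import *
to(.503,-.389,.026,.182+np.pi)
t=cam("top")
q=pts(mask(t,(324,185,340,225),lambda h,s,v:(h<20)&(s>110)));print("fork handle",q.mean(0),ray(t,[q.mean(0)],.01),q.min(0),q.max(0),ray(t,[q[q[:,1]>q[:,1].max()-1].mean(0)],.01))
cv2.imwrite("pics/t8.png",cv2.resize(t["image"][150:270,230:480,::-1],None,fx=3.2,fy=3.2))
E
```

```text
time_s: 28.45
tcp_pos: [0.501, -0.3863, 0.0931]
eef_rot: [-0.009, -0.09, 0.995, 0.035]
force: [-0.8, -0.3, -0.9]
gripper_width: 0.0398
finger_force: 0.0
t 28.45 tcp [ 0.501  -0.3863  0.0931] zaxis [-0.024  0.068] psi -2.961 turn -0.08 then [-0.04 -0.16  1.33] q [-0.87  0.31  0.05  1.38  0.03 -1.06]
fork handle [329.87096774 204.01612903] [[ 0.57239183 -0.05819295  0.01      ]] [326. 185.] [334. 221.] [[ 0.52689188 -0.06583527  0.01      ]]
```

View pics/t8.png

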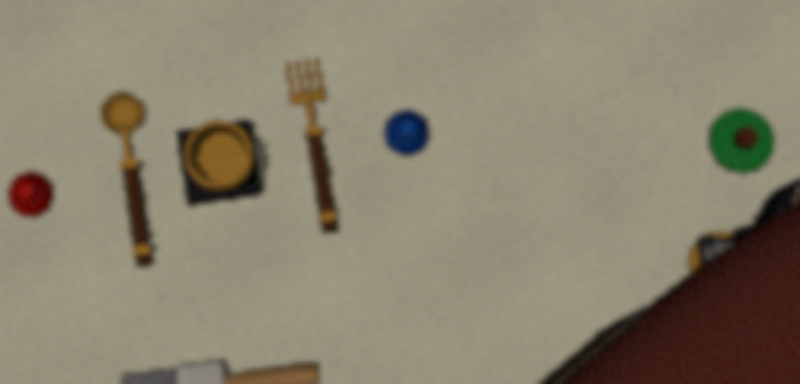

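The fork lies parallel on the blue side (crop 287..338, 58..232) and the pot is centred. The gripper is over the brass lid (crop 710,250). Descending on the knob.

```bash
python3 -m jog '{"deltas":[{"dx":-0.04,"dy":-0.16,"dz":0.2,"turn":0},{"dx":0,"dy":0,"dz":0.4,"turn":0},{"dx":0,"dy":0,"dz":0.4,"turn":0},{"dx":0,"dy":0,"dz":0.2,"turn":0},{"dx":0,"dy":0,"dz":0.08,"turn":0}]}' | grep tcp &&
python3 -m jog '{"deltas":[{"dx":0,"dy":0,"dz":0,"turn":0},{"dx":0,"dy":0,"dz":0,"turn":0},{"dx":0,"dy":0,"dz":0,"turn":0},{"dx":0,"dy":0,"dz":0,"turn":0},{"dx":0,"dy":0,"dz":0,"turn":0}]}'
python3 - <<'E'
from vis import *
to(.503,-.389,.026,.182+np.pi)
t=cam("top");s=cam("side")
cv2.imwrite("pics/t9.png",cv2.resize(s["image"][125:185,310:400,::-1],None,fx=6,fy=6))
E
```

```text
tcp_pos: [0.5044, -0.3896, 0.0299]
time_s: 29.5
tcp_pos: [0.5045, -0.3903, 0.0309]
eef_rot: [-0.008, -0.091, 0.995, 0.033]
force: [0.2, -0.2, 0.6]
gripper_width: 0.0401
finger_force: 0.0
t 29.5 tcp [ 0.5045 -0.3903  0.0309] zaxis [-0.021  0.064] psi -2.96 turn -0.02 then [0.02 0.02 0.1 ] q [-0.87  0.36  0.    1.28  0.02 -1.06]
```

View pics/t9.png

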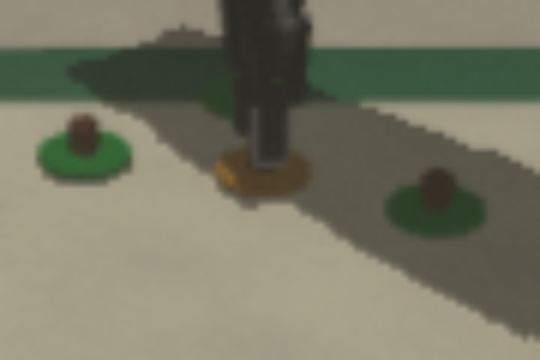

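The fingers straddle the brass lid's knob (crop 268,150) just above the disc. I'll lower 4 mm and close.

```bash
python3 -m jog '{"deltas":[{"dx":0,"dy":0,"dz":0.08,"turn":0},{"dx":0,"dy":0,"dz":0,"turn":0},{"dx":0,"dy":0,"dz":0,"turn":0},{"dx":0,"dy":0,"dz":0,"turn":0},{"dx":0,"dy":0,"dz":0,"turn":0}]}' | grep -v eef &&
python3 -m jog '{"deltas":[{"dx":0,"dy":0,"dz":0,"turn":0},{"dx":0,"dy":0,"dz":0,"turn":0},{"dx":0,"dy":0,"dz":0,"turn":0},{"dx":0,"dy":0,"dz":0,"turn":0},{"dx":0,"dy":0,"dz":0,"turn":0}]}' 8 &&
python3 -m jog '{"deltas":[{"dx":0,"dy":0,"dz":-0.2,"turn":0},{"dx":0,"dy":0,"dz":-0.4,"turn":0},{"dx":0,"dy":0,"dz":-0.6,"turn":0},{"dx":0,"dy":0,"dz":-0.6,"turn":0},{"dx":0,"dy":0,"dz":-0.6,"turn":0}]}'
python3 - <<'E'
from vis import *
to(.5805,.0255,.15,.182+np.pi)
s=cam("side");cv2.imwrite("pics/s10.png",cv2.resize(s["image"][85:185,290:410,::-1],None,fx=5,fy=5))
E
```

```text
time_s: 30.1
tcp_pos: [0.5043, -0.3898, 0.0266]
force: [0.2, 0.0, 0.1]
gripper_width: 0.0401
finger_force: 0.0
time_s: 30.6
tcp_pos: [0.5044, -0.39, 0.0269]
eef_rot: [-0.008, -0.091, 0.995, 0.033]
force: [-0.7, -0.7, 4.3]
gripper_width: 0.0153
finger_force: 58.5
time_s: 31.1
tcp_pos: [0.5067, -0.3974, 0.1477]
eef_rot: [-0.008, -0.091, 0.995, 0.034]
force: [1.1, -0.8, -0.8]
gripper_width: 0.0156
finger_force: 58.5
t 31.1 tcp [ 0.5067 -0.3974  0.1477] zaxis [-0.022  0.065] psi -2.96 turn -0.01 then [-2.98  8.04  0.47] q [-0.88  0.32  0.17  1.48  0.02 -1.06]
```

View pics/s10.png

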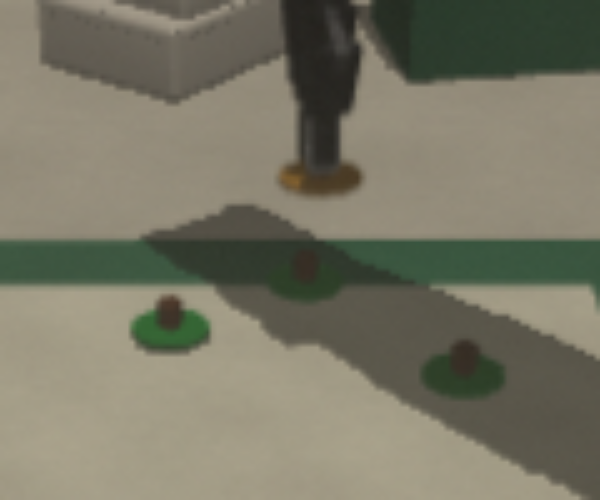

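The brass lid hangs level from the gripper (crop 320,178) and all three decoys are untouched. Carrying it to the pot.

```bash
python3 -m jog '{"deltas":[{"dx":-0.18,"dy":0.4,"dz":0.03,"turn":0},{"dx":-0.18,"dy":0.5,"dz":0.03,"turn":0},{"dx":-0.18,"dy":0.5,"dz":0.03,"turn":0},{"dx":-0.18,"dy":0.5,"dz":0.03,"turn":0},{"dx":-0.18,"dy":0.5,"dz":0.03,"turn":0}]}' >/dev/null &&
python3 -m jog '{"deltas":[{"dx":-0.18,"dy":0.5,"dz":0.03,"turn":0},{"dx":-0.18,"dy":0.5,"dz":0.03,"turn":0},{"dx":-0.18,"dy":0.5,"dz":0.03,"turn":0},{"dx":-0.18,"dy":0.5,"dz":0.03,"turn":0},{"dx":-0.18,"dy":0.5,"dz":0.03,"turn":0}]}' >/dev/null &&
python3 -m jog '{"deltas":[{"dx":-0.18,"dy":0.5,"dz":0.03,"turn":0},{"dx":-0.18,"dy":0.5,"dz":0.03,"turn":0},{"dx":-0.18,"dy":0.5,"dz":0.03,"turn":0},{"dx":-0.18,"dy":0.5,"dz":0.03,"turn":0},{"dx":-0.18,"dy":0.5,"dz":0.03,"turn":0}]}' >/dev/null &&
python3 -m jog '{"deltas":[{"dx":-0.18,"dy":0.4,"dz":0.03,"turn":0},{"dx":-0.1,"dy":0.2,"dz":0,"turn":0},{"dx":0,"dy":0,"dz":0.1,"turn":0},{"dx":0,"dy":0,"dz":0,"turn":0},{"dx":0,"dy":0,"dz":0,"turn":0}]}'
python3 - <<'E'
from vis import *
to(.5815,.0255,.085,.182+np.pi)
E
```

```text
time_s: 33.15
tcp_pos: [0.5806, 0.0228, 0.1426]
eef_rot: [-0.008, -0.09, 0.995, 0.033]
force: [-0.7, -0.2, -0.7]
gripper_width: 0.0155
finger_force: 58.6
t 33.15 tcp [0.5806 0.0228 0.1426] zaxis [-0.022  0.065] psi -2.961 turn -0.07 then [-0.04 -0.03  1.15] q [-0.22  0.08 -0.11  1.42  0.06 -0.4 ]
```

```bash
python3 -m jog '{"deltas":[{"dx":-0.04,"dy":-0.03,"dz":0.2,"turn":0},{"dx":0,"dy":0,"dz":0.4,"turn":0},{"dx":0,"dy":0,"dz":0.3,"turn":0},{"dx":0,"dy":0,"dz":0.15,"turn":0},{"dx":0,"dy":0,"dz":0,"turn":0}]}' >/dev/null &&
python3 -m jog '{"deltas":[{"dx":0,"dy":0,"dz":0,"turn":0},{"dx":0,"dy":0,"dz":0,"turn":0},{"dx":0,"dy":0,"dz":0,"turn":0},{"dx":0,"dy":0,"dz":0,"turn":0},{"dx":0,"dy":0,"dz":0,"turn":0}]}' 
python3 - <<'E'
from vis import *
to(.5815,.0255,.074,.182+np.pi)
s=cam("side");cv2.imwrite("pics/s11.png",cv2.resize(s["image"][160:260,280:380,::-1],None,fx=6,fy=6))
E
```

```text
time_s: 34.15
tcp_pos: [0.5822, 0.026, 0.0908]
eef_rot: [-0.008, -0.091, 0.995, 0.033]
force: [0.2, 0.0, -1.2]
gripper_width: 0.015
finger_force: 58.6
t 34.15 tcp [0.5822 0.026  0.0908] zaxis [-0.021  0.065] psi -2.96 turn -0.01 then [ 0.01 -0.03  0.33] q [-0.21  0.11 -0.17  1.32  0.06 -0.39]
```

View pics/s11.png

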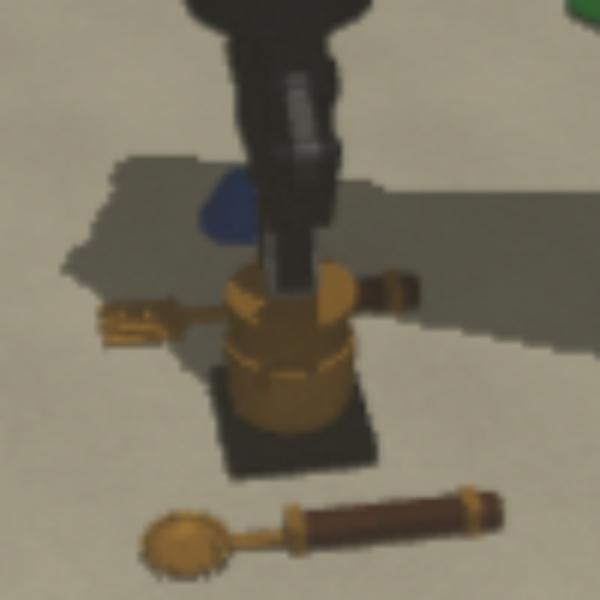

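The lid hovers in line above the pot: both are centred near crop x=290, with the disc at 228–356 and the pot at 226–354. Lowering slowly and checking the force.

```bash
python3 -m jog '{"deltas":[{"dx":0,"dy":-0.03,"dz":0.08,"turn":0},{"dx":0,"dy":0,"dz":0.08,"turn":0},{"dx":0,"dy":0,"dz":0.06,"turn":0},{"dx":0,"dy":0,"dz":0.05,"turn":0},{"dx":0,"dy":0,"dz":0.03,"turn":0}]}' | grep -v eef &&
python3 -m jog '{"deltas":[{"dx":0,"dy":0,"dz":0.02,"turn":0},{"dx":0,"dy":0,"dz":0.01,"turn":0},{"dx":0,"dy":0,"dz":0,"turn":0},{"dx":0,"dy":0,"dz":0,"turn":0},{"dx":0,"dy":0,"dz":0,"turn":0}]}' | grep -v eef
```

```text
time_s: 34.7
tcp_pos: [0.5817, 0.0257, 0.0749]
force: [-0.3, -0.4, -1.6]
gripper_width: 0.0154
finger_force: 58.6
time_s: 35.2
tcp_pos: [0.582, 0.0257, 0.074]
force: [-0.2, 0.9, 0.1]
gripper_width: 0.0151
finger_force: 58.6
```

```bash
python3 -m jog '{"deltas":[{"dx":0,"dy":0,"dz":0,"turn":0},{"dx":0,"dy":0,"dz":0,"turn":0},{"dx":0,"dy":0,"dz":0,"turn":0},{"dx":0,"dy":0,"dz":0,"turn":0},{"dx":0,"dy":0,"dz":-0.1,"turn":0}]}' 40 | grep -v eef &&
python3 -m jog '{"deltas":[{"dx":0,"dy":0,"dz":-0.2,"turn":0},{"dx":0,"dy":0,"dz":-0.5,"turn":0},{"dx":0,"dy":0,"dz":-0.5,"turn":0},{"dx":0,"dy":0,"dz":-0.5,"turn":0},{"dx":0,"dy":0,"dz":-0.5,"turn":0}]}' >/dev/null &&
python3 -m jog '{"deltas":[{"dx":0.2,"dy":-0.6,"dz":0,"turn":0},{"dx":0.2,"dy":-0.6,"dz":0,"turn":0},{"dx":0.2,"dy":-0.6,"dz":0,"turn":0},{"dx":0.2,"dy":-0.6,"dz":0,"turn":0},{"dx":0.2,"dy":-0.6,"dz":0,"turn":0}]}'  >/dev/null &&
python3 -m jog '{"deltas":[{"dx":0.2,"dy":-0.6,"dz":0,"turn":0},{"dx":0.2,"dy":-0.6,"dz":0,"turn":0},{"dx":0,"dy":0,"dz":0,"turn":0},{"dx":0,"dy":0,"dz":0,"turn":0},{"dx":0,"dy":0,"dz":0,"turn":0}]}' | grep tcp
python3 - <<'E'
from vis import *
t=cam("top");s=cam("side")
a=cv2.resize(t["image"][155:235,230:370],(700,400));b=cv2.resize(s["image"][160:290,280:420],(700,0) if 0 else (210,195))
cv2.imwrite("pics/t12.png",cv2.resize(np.hstack([cv2.resize(t["image"][155:235,235:365],(390,240)),cv2.resize(s["image"][160:240,280:410],(390,240))])[:,:,::-1],None,fx=1,fy=1))
P=np.array([.58,.027]);yw=.182;X=np.array([np.cos(yw),np.sin(yw)]);Y=np.array([-X[1],X[0]])
for n,b in(("spoon",(258,178,283,235)),("fork",(316,165,338,226))):
    m,a,L=stick(t,b);print(n,((m-P)@X).round(4),((m-P)@Y).round(4),"dyaw",round(a-yw,3),L)
q=pts(mask(t,(285,175,315,212),lambda h,s,v:(h>11)&(s>110)&(v>60)));c,r=cv2.minEnclosingCircle(q.astype(np.float32));print("lid disc",c,r,ray(t,[c],.056)[0])
E
```

```text
time_s: 35.7
tcp_pos: [0.5816, 0.0255, 0.0785]
force: [-0.3, 0.5, 0.3]
gripper_width: 0.0402
finger_force: 0.0
tcp_pos: [0.5536, -0.1998, 0.1757]
spoon 0.0007 0.074 dyaw -0.004 0.14632857568554422
fork 0.0023 -0.0826 dyaw -0.001 0.14229211897067612
lid disc (297.8709716796875, 198.01612854003906) 11.310280799865723 [0.57949266 0.02491437 0.056     ]
```

View pics/t12.png

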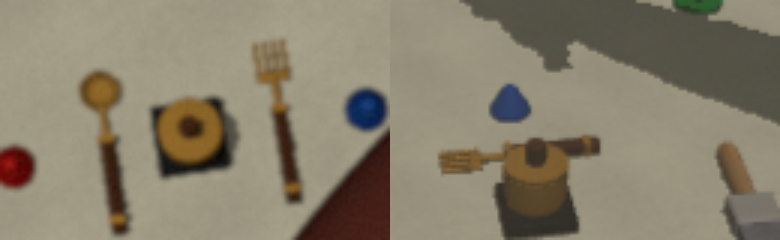

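The lid sits flush on the pot (crop 190,130) in the middle of the plinth, and the spoon and fork lie parallel with it at about +74 and −83 mm. The gripper is clear, so I'm handing in.

```bash
python3 -c "
from plant import env
print(env.sign_off())"
```

```text
the job is handed in; nothing more can be done
None
```

I handed the job in at about 38 s of the 106 s allowed; the sign-off gave no verdict. In the last pictures the lidded pot stands centred on the plinth, with the spoon on the red side and the fork on the blue side, both parallel to it, and the arm never went near the bottle or brush.

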